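# Test a ratchet hub both ways on the brake tester and sort it

### The job

Stand the blue ratchet hub that lies on its side upright in the square nest of the brake tester, let go, and take it again by the black knob. Turn the knob both ways to find out how the hub works: at least a quarter turn the way it runs loose, and the way it grips until the red pointer, dragged along with the nest, stands inside the green band on that side. Then put the hub upright in the blue tray if it gripped clockwise (seen from above) or in the yellow tray if it gripped anticlockwise, leave the pointer in the green band, and do not disturb the jar, the tub and the tape roll.

Things in the scene. Friction and masses are not known exactly. Their poses are not given: they have to be found in the camera images.
- hub: Ratchet hub, loose, about 0.6 kg: blue square housing 60 x 60 mm, 44 mm high (lowest 6 mm, a steel foot, stepped in to 57, then 54 mm), black wing knob on top, 72 mm high in all. Origin: centre of the underside; z points to the knob, x and y are square to the flat sides. It starts lying on a flat side: z and x level, origin 30 mm above the table.
- knob (a joint): Knob angle relative to the housing, rad, positive anticlockwise seen from the knob; endless. Starts within 0.08 of 0 (wing along housing x). A hidden ratchet of 12 steps a turn: one way it clicks round loosely (under 0.1 N m), the other way it locks (to about 0.4 N m) after up to one step (0.52 rad) of play. Which way it locks changes from start to start and cannot be seen, only felt.
- knob_grip (a point): Point on the knob's axis, 66 mm above the hub's underside, 6 mm below the wing's top. The wing is 40 mm long (point x), 12 mm thick (point y) and stands from 46 to 72 mm above the underside; z is the axis of turning.
- tester: The brake tester, fixed: a round grey base 156 mm across with a round aluminium scale face 138 mm across, its top 20 mm above the table. Origin: centre of the underside, on the table. The scale's zero faces -x of this body; a green band on each side spans 0.60 to 0.90 rad (34 to 52 degrees) from zero.
- nest (a joint): Angle of the turntable that carries the nest and the red pointer, rad, positive anticlockwise from above, 0 with the pointer at the scale's zero; range -1.5 to 1.5. A friction brake of about 0.25 N m holds it wherever it is left. It starts within 0.08 of 0.
- nest_seat (a point): Centre of the nest's floor (the hub's underside rests here, 30 mm above the table), on the turntable's axis; turns with it. The nest is a 65 mm square along point x and y, marked by four steel corner angles 10 mm high, 5 mm thick; the middle 37 mm of each side is open for fingers. The hub fits in any of the four quarter-turns.
- tray_blue: Blue open tray, fixed, 104 x 104 mm outside, walls 4 mm thick and 10 mm high, floor 4 mm thick; a clockwise arrow in its floor. For hubs that grip clockwise (nest driven negative). Origin: centre of the underside.
- tray_yellow: Yellow open tray, the same sizes, with an anticlockwise arrow. For hubs that grip anticlockwise (nest driven positive). Origin: centre of the underside. The two trays change places between starts.
- jar_gold: Small jar with a gold lid, 42 mm across, 46 mm high, loose bystander. Origin: centre of the underside.
- orange_tub: Tub with an orange lid, 77 mm across, 57 mm high, loose bystander. Origin: centre of the underside.
- tape: Yellow roll of masking tape lying flat, 76 mm across, 18 mm high, loose bystander. Origin: centre of the underside.

How it is judged:
By the outcome, as a careful person would: the job done as asked, in the order asked, and still so for the second after the job is handed in, with the robot touching nothing.
It also fails if it takes over 67 s, if anything falls off the work surface, if the arm or the gripper's body presses on something with over 40 N, if the wrist force passes 120 N, or if a joint passes its speed limit or range.

### The arm

A 6-joint arm with a two-finger parallel gripper is mounted at the origin on a cart in front of the work surface, level with it; the furniture and walls round the work are solid. World frame = base frame: x ahead of the robot, y to its left, z up, the work surface at z = 0. Lengths are in mm, angles in rad, forces in N, time in s.
With the tool pointing down it reaches from about 300 to 775 mm from the base axis. Payload 14.6 kg.
Tool frame: the origin (TCP) lies between the finger pads; the fingertips stand 8 mm ahead of it and the grasp point (between the pads) lies 11 mm behind it; z points along the fingers, y is the direction in which the jaws open and shut (so a half turn about z gives the same grasp; the last joint's range is limited). The gripper opens to 94 mm and grips with 3 to 60 N. Pads are 16 mm wide; open, the fingers measure 119 mm over their backs; the gripper's body (75 mm by 177 mm) begins 78 mm behind the grasp point.
Start: joints at [-1.352, 0.3, 1.521, -0, 1.321, -0.067], TCP at [155.052, -527.682, 213.446] pointing down, gripper open.
Joint ranges: [-3.03, 3.03], [-0.79, 2.21], [0.23, 2.52], [-1.04, 4.18], [0, 3.07], [-2.55, 2.55]. Speed limits (rad/s): [2.22, 2.22, 2.57, 3.14, 3.14, 3.14].

### API

Orientations are given as [roll, pitch, yaw] about the fixed x, y, z axes, in that order (R = Rz(yaw) Ry(pitch) Rx(roll)).
In Python, from cell import manip gives the robot as it stands. The module is installed in compiled form; this text tells all that it offers.
- The arm moves only by the tool send_rows, never from a script. Its argument "series" is a list that holds one entry, the list of rows, each a list of 5 numbers: the opening, from 0 (shut) to 1 (fully open), then the shift along the tool's x, y, z in mm, then the turn about the tool's z in degrees. In form: [[[gripper, dx, dy, dz, roll], ...]]. A call has 1 to 10 rows; each row is the pose to reach, as a shift and turn from the pose commanded when the call began, along the tool's axes at that moment; what a row does not reach only later rows make up. A row lasts 1/10 s, in which the tool goes at most 50 mm and 8.59 degrees, less where a joint would pass 70% of its speed; a pose out of reach is approached as far as the arm can. A call with a gripper value outside its range is refused whole. The fingers move at their own pace and stop on an object; "newtons" is the grip in N (left out, the last holds). Time passes only in rows, so rows that repeat a pose let the fingers close. It gives the time, the measured TCP pose, the force and the opening at its end, in the units of the state.
- manip.read_state(): the state, without advancing time (a new reading comes with each control period).
- manip.camera(name): name is "side" or "top"; returns a dict with "img" (400x640x3 uint8, red, green, blue), "vfov" (degrees; the focal length in pixels is half the picture's height over the tangent of half this angle, whatever the lens; pixels are square), "cx", "cy" (the principal point, pixels), "pose" (4x4, takes a point from camera to world coordinates). Camera axes: x right, y down, z forward; pixel columns grow to the right and rows downward; lengths in mm; the calibration is good to about 2 mm. A picture is of the moment at which its call begins. There is no depth.
- manip.sign_off(): hands the job in, once; it reports no verdict.
Trained networks look in a picture, given as the dict that the camera call returned (one of the last four; its "shot" number tells which), for a name from the list of things; names that differ only in an ending like _2 or _b are one class to them, and where a whole thing is asked for, a point or a joint stands for the part that bears it (a point fixed in the world has none). Each returns a list of dicts, best first, with "conf" (0 to 1); they miss things now and then, are a little off and sometimes report something else, mostly with a low value. They report only what shows in the picture. A call takes as long as a camera call.
- manip.find_in(target, picture): "rect" ([left, top, width, height] in pixels, round what is visible of it).
- manip.silhouettes(target, picture): "pixels" (400x640 bool, what is visible of it) and "rect" ([left, top, width, height] in pixels, round what is visible of it).
The state is a dict: "clock": time; "joints": joint angles; "qd": joint speeds; "effort": joint torques, N m; "eef_pos": TCP position; "eef_rot": TCP orientation; "wrist_force": force on the tool from outside, world axes, zero at the start; "moment": the same for the moment, N m; "finger_gap": finger opening in mm.
Only numpy, scipy, OpenCV 4.12 (cv2) and the standard library are available. Lean on these libraries where they do the work, as an engineer would, in place of code of your own. Each camera call takes 0.05 s, during which the arm holds its last target. There are 200 camera calls.

## Working session

There is one attempt and no reset: what is moved stays moved. The work goes in short steps, Python scripts to look and compute and a tool call to move; the robot and the scene stay as the last step left them, time stands still between calls to the robot, and variables do not carry over. Pictures are saved under pics/ and viewed, about 8 in all and at most 12, crops included, and the job is handed in when it is done.

Besides the shell and the picture viewer there is one more tool, called after "Call:" as name(argument=value, ...) on one line, values as JSON. send_rows: Moves the arm, as the interface text tells. Its arguments: {"type":"object","properties":{"series":{"type":"array"},"newtons":{"type":"number"}},"required":["series"]}

```bash
mkdir -p pics; cat > h.py <<'E'
import numpy as np, cv2
from cell import manip
def f(c): return 200/np.tan(np.radians(c["vfov"])/2)
def ray(c,u,v):
    P=np.array(c["pose"]); d=P[:3,:3]@np.array([(u-c["cx"])/f(c),(v-c["cy"])/f(c),1]); return P[:3,3],d
def at(c,u,v,z):
    o,d=ray(c,u,v); return o+d*(z-o[2])/d[2]
def tri(c1,p1,c2,p2):
    o1,d1=ray(c1,*p1);o2,d2=ray(c2,*p2)
    s=np.linalg.lstsq(np.c_[d1,-d2],o2-o1,rcond=None)[0]
    a=o1+d1*s[0];b=o2+d2*s[1]; return (a+b)/2,np.linalg.norm(a-b)
def proj(c,p):
    P=np.array(c["pose"]); q=P[:3,:3].T@(np.array(p)-P[:3,3]); return q[0]/q[2]*f(c)+c["cx"],q[1]/q[2]*f(c)+c["cy"]
def save(c,n,crop=None,s=1):
    im=c["img"][:,:,::-1]
    if crop: x,y,w,h=crop; im=im[y:y+h,x:x+w]
    cv2.imwrite("pics/"+n+".png",cv2.resize(im,None,fx=s,fy=s,interpolation=cv2.INTER_CUBIC))
E
python3 - <<'E'
from h import *
np.set_printoptions(precision=2,suppress=True)
s=manip.camera("side");t=manip.camera("top")
print({k:v for k,v in manip.read_state().items()})
for c in (s,t): print(c["vfov"],c["cx"],c["cy"],np.array(c["pose"]))
save(s,"s0");save(t,"t0")
for n in ["hub","knob","tester","nest","tray_blue","tray_yellow","jar_gold","orange_tub","tape"]:
    for nm,c in (("s",s),("t",t)):
        r=manip.find_in(n,c)[:2]
        for q in r:
            x,y,w,h=q["rect"]; print(n,nm,round(q["conf"],2),np.round(q["rect"]),at(c,x+w/2,y+h/2,20)[:2])
E
```

```text
{'clock': 0.1, 'joints': array([-1.35,  0.3 ,  1.52, -0.  ,  1.32, -0.07]), 'qd': array([-0., -0., -0.,  0., -0.,  0.]), 'effort': array([  0.  , -53.26, -35.33,   0.07,   0.02,  -0.  ]), 'eef_pos': array([ 155.02, -527.46,  212.94]), 'eef_rot': array([-3.14, -0.  ,  0.29]), 'wrist_force': array([ 0.12,  0.2 , -1.46]), 'moment': array([ 0.03, -0.01, -0.03]), 'finger_gap': 93.9734477634811}
44.29904001236822 321.9341029951173 193.97729938435128 [[  -0.97   -0.14    0.18  276.94]
 [  -0.23    0.62   -0.75 1170.42]
 [  -0.     -0.77   -0.64 1054.35]
 [   0.      0.      0.      1.  ]]
48.724369589807935 322.8131094589337 202.8507411256132 [[   0.03   -0.99    0.13  357.23]
 [  -1.     -0.03    0.    -38.31]
 [   0.     -0.13   -0.99 1521.57]
 [   0.      0.      0.      1.  ]]
hub s 0.53 [351. 139.  23.  20.] [ 483.22 -341.09]
hub t 0.82 [400. 216.  25.  20.] [ 488.11 -340.79]
knob t 0.42 [415. 216.   6.   9.] [ 506.53 -362.77]
tester s 0.64 [310. 172.  45.  30.] [542.93 -92.99]
tester t 0.58 [320. 187.  43.  40.] [545.9  -99.81]
nest s 0.77 [317. 172.  30.  24.] [ 547.79 -109.69]
nest 
[... 166 characters left out ...]
0.75 [269. 210.  32.  30.] [477.55  90.46]
tray_yellow s 0.93 [308. 252.  42.  32.] [473.42 261.06]
tray_yellow t 0.9 [224. 212.  29.  30.] [466.84 249.09]
tray_yellow t 0.49 [186. 178.  26.  19.] [599.42 390.84]
jar_gold s 0.72 [286. 222.  14.  21.] [612.25 148.22]
jar_gold t 0.46 [258. 179.  12.  17.] [605.52 168.48]
jar_gold t 0.16 [317. 186.  46.  44.] [540.74 -94.45]
orange_tub s 0.57 [255. 270.  32.  35.] [610.8  366.37]
orange_tub s 0.47 [317. 173.  27.  24.] [ 551.83 -105.95]
orange_tub t 0.9 [188. 177.  26.  18.] [603.56 386.63]
orange_tub t 0.28 [414. 217.   8.  10.] [ 500.48 -360.89]
tape s 0.6 [285. 201.  24.  20.] [627.07  50.28]
tape t 0.59 [290. 172.  22.  22.] [623.38  41.23]
```

```bash
python3 - <<'E'
from h import *
t=manip.camera("top");s=manip.camera("side")
def cr(c,x,y,w,h,k): return cv2.resize(c["img"][y:y+h,x:x+w,::-1],None,fx=k,fy=k,interpolation=cv2.INTER_CUBIC)
a=np.hstack([cr(t,390,200,50,50,8),cr(s,338,120,50,50,8)])
b=np.vstack([a,cr(t,180,160,200,50,4)[:, :800]])
cv2.imwrite("pics/a.png",b)
cv2.imwrite("pics/b.png",np.hstack([cr(t,315,180,50,50,8),cr(s,308,160,50,50,8)]))
E
```

```text
(no output)
```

View pics/a.png

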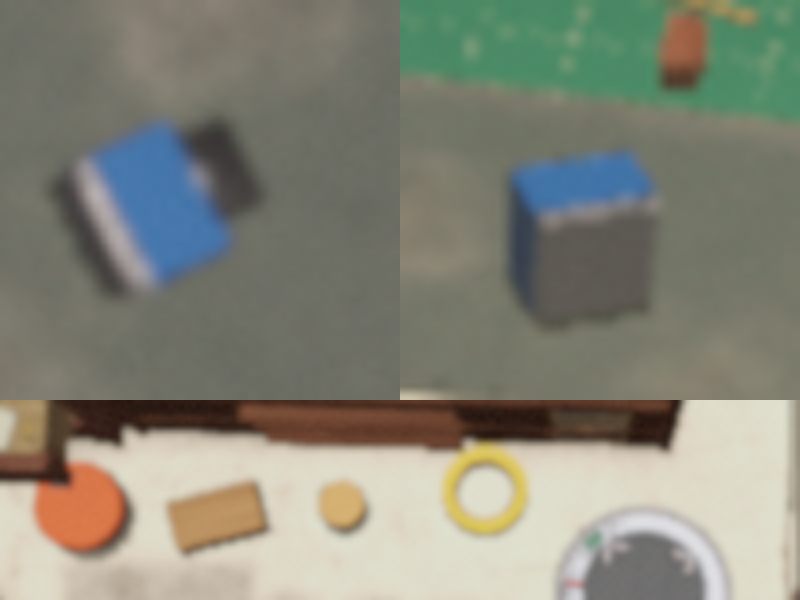

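View pics/b.png

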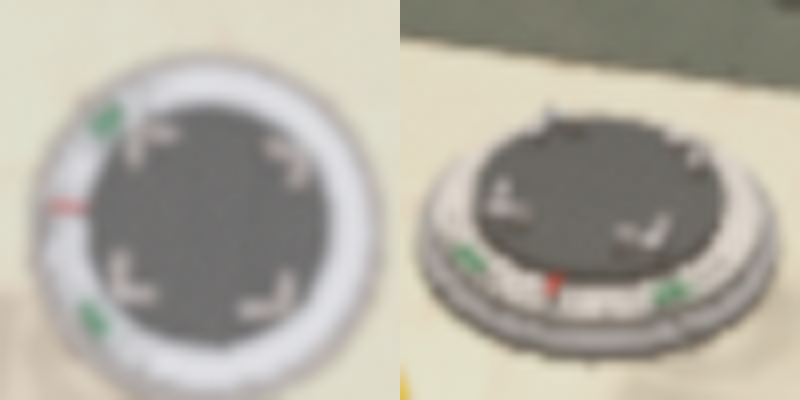

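The crops show the hub lying with its knob pointing right and slightly up in the top view (knob about (418,220)). The tester's pointer is at about (323,206), and the yellow ring at about (301,182) is the tape. Next I'll measure the hub and nest.

```bash
python3 - <<'E'
from h import *
np.set_printoptions(precision=1,suppress=True)
t=manip.camera("top");s=manip.camera("side")
def big(c,m,box,k=8):
    x,y,w,h=box; return m
def blob(c,box,fn,k=8):
    x,y,w,h=box
    im=cv2.resize(c["img"][y:y+h,x:x+w],None,fx=k,fy=k,interpolation=cv2.INTER_CUBIC).astype(int)
    m=fn(im).astype(np.uint8)
    cs,_=cv2.findContours(m,cv2.RETR_EXTERNAL,cv2.CHAIN_APPROX_NONE)
    q=max(cs,key=cv2.contourArea)
    toimg=lambda p:(np.array(p,float)+.5)/k-.5+np.array([x,y])
    return q,toimg
blue=lambda i:(i[...,2]-i[...,0]>50)
q,T=blob(t,(390,200,50,50),blue)
r=cv2.minAreaRect(q); c=T(r[0]); bp=T(cv2.boxPoints(r))
W=np.array([at(t,*p,60) for p in bp]); print("blue top center",at(t,*c,60)); print(W)
print([np.linalg.norm(W[i]-W[i-1]) for i in range(4)])
# side view: top-face blue, brighter
q,T2=blob(s,(338,120,50,50),lambda i:(i[...,2]-i[...,0]>50)&(i[...,2]>140))
r2=cv2.minAreaRect(q); M=cv2.moments(q); c2=T2((M['m10']/M['m00'],M['m01']/M['m00']))
print("tri top face",tri(t,c,s,c2), at(s,*c2,60))
# knob black in top view
q,T3=blob(t,(408,210,20,22),lambda i:i.sum(2)<190); M=cv2.moments(q); ck=T3((M['m10']/M['m00'],M['m01']/M['m00']))
print("knob",ck,at(t,*ck,30),cv2.contourArea(q)/64)
# nest: dark disc
es=[]
for cam,box in ((t,(315,180,50,50)),(s,(308,165,50,40))):
    q,Tn=blob(cam,box,lambda i:(i.max(2)<135)&(i.max(2)-i.min(2)<25))
    e=cv2.fitEllipse(cv2.convexHull(q)); es.append(Tn(e[0])); print("disc",Tn(e[0]),np.array(e[1])/8)
print("disc tri",tri(t,es[0],s,es[1]),at(t,*es[0],30),at(s,*es[1],30))
for cam,box in ((t,(315,180,50,50)),(s,(308,165,50,40))):
  q,Tn=blob(cam,box,lambda i:(i[...,0]-i[...,1]>40)); M=cv2.moments(q); p=Tn((M['m10']/M['m00'],M['m01']/M['m00']))
  print("pointer",p,at(cam,*p,24))
  x,y,w,h=box
  im=cv2.resize(cam["img"][y:y+h,x:x+w],None,fx=8,fy=8,interpolation=cv2.INTER_CUBIC).astype(int)
  n,l,st,ce=cv2.connectedComponentsWithStats(((im[...,1]-im[...,0]>25)).astype(np.uint8))
  for i in range(1,n):
    if st[i,4]>200: print("green",at(cam,*((ce[i]+.5)/8-.5+[x,y]),20))
  if cam is t:
    dd=(im.min(2)>135); n,l,st,ce=cv2.connectedComponentsWithStats(dd.astype(np.uint8))
    for i in range(1,n):
      if 150<st[i,4]<2500: print("corner",st[i,4],at(cam,*((ce[i]+.5)/8-.5+[x,y]),40))
for n in ("tray_blue","tray_yellow"):
    C=[]
    for cam in (t,s):
        m=manip.silhouettes(n,cam)[0]; print(n,m["conf"])
        r=cv2.minAreaRect(np.argwhere(m["pixels"])[:,::-1].astype(np.float32)); C.append(r[0]); print(at(cam,*r[0],7),r[2])
    print(tri(t,C[0],s,C[1]))
E
```

```text
blue top center [ 487.6 -326.5   60. ]
[[ 505.2 -296.8   60. ]
 [ 522.7 -328.6   60. ]
 [ 470.1 -356.1   60. ]
 [ 452.8 -324.5   60. ]]
[np.float64(59.25411158589077), np.float64(36.218820983421296), np.float64(59.347518859264476), np.float64(36.04492060328434)]
tri top face (array([ 488.8, -326.7,   58.4]), np.float64(2.0917742964994934)) [ 489.5 -324.4   60. ]
knob [417.  218.5] [ 511.9 -356.4   30. ] 16.5859375
disc [340.4 207.7] [29.1 29.4]
disc [332.3 185. ] [21.1 31.1]
disc tri (array([542.6, -95.7,  28.1]), np.float64(2.3636548926207377)) [541.2 -95.8  30. ] [543.3 -93.3  30. ]Traceback (most recent call last):
  File "<stdin>", line 33, in <module>
  File "<stdin>", line 11, in blob
ValueError: max() iterable argument is empty
```

Call:
send_rows(series=[[[1,384,-57,0,-85],[1,384,-57,0,-85],[1,384,-57,0,-85],[1,384,-57,0,-85],[1,384,-57,0,-85],[1,384,-57,0,-85],[1,384,-57,0,-85],[1,384,-57,0,-85],[1,384,-57,0,-85],[1,384,-57,0,-85]]], newtons=15)

```text
clock: 2.2
eef_pos: [508.4, -363.8, 212.9]
eef_rot: [-3.141, -0.0, 1.777]
wrist_force: [-0.3, 0.1, 0.2]
finger_gap: 94.2
```

```bash
cat >> h.py <<'E'
def move(target,yaw_deg):
    "shift in tool axes and roll to reach TCP target, yaw (tool down)"
    s=manip.read_state(); y=s["eef_rot"][2]; d=np.array(target)-s["eef_pos"]
    r=(np.degrees(y)-yaw_deg+180)%360-180
    print("now",np.round(s["eef_pos"],1),"yaw",round(np.degrees(y),1),"gap",round(s["finger_gap"],1),"j6",round(s["joints"][5],2),"t",s["clock"],"F",np.round(s["wrist_force"],1),"M",np.round(s["moment"],2))
    print("go dx %.1f dy %.1f dz %.1f roll %.1f"%(d[0]*np.cos(y)+d[1]*np.sin(y),d[0]*np.sin(y)-d[1]*np.cos(y),-d[2],r))
E
python3 - <<'E'
from h import *
np.set_printoptions(precision=1,suppress=True)
t=manip.camera("top");s=manip.camera("side")
move((507.3,-362.8,120),117.6)
for cam,box in ((t,(315,180,50,50)),(s,(308,165,50,40))):
  x,y,w,h=box
  im=cv2.resize(cam["img"][y:y+h,x:x+w],None,fx=8,fy=8,interpolation=cv2.INTER_CUBIC).astype(int)
  for nm,m,z,lo,hi in (("red",im[...,0]-im[...,1]>25,24,30,3000),("green",im[...,1]-im[...,0]>20,20,200,5000),("corner",(im.min(2)>125),40,100,3500)):
    n,l,st,ce=cv2.connectedComponentsWithStats(m.astype(np.uint8))
    for i in range(1,n):
      p=(ce[i]+.5)/8-.5+[x,y]; q=at(cam,*p,z)
      if lo<st[i,4]<hi and np.hypot(q[0]-542,q[1]+95)<85: 
        print(nm,st[i,4],q, "ang",np.degrees(np.arctan2(q[1]+95,q[0]-542.3)))
for n in ("tray_blue","tray_yellow"):
    C=[]
    for cam in (t,s):
        m=manip.silhouettes(n,cam)
        if not m: continue
        r=cv2.minAreaRect(np.argwhere(m[0]["pixels"])[:,::-1].astype(np.float32)); C.append(r[0]); print(n,m[0]["conf"],at(cam,*r[0],7),r[2])
    if len(C)==2: print(tri(t,C[0],s,C[1]))
E
```

```text
now [ 507.6 -364.5  213.2] yaw 101.5 gap 93.7 j6 -0.88 t 2.3 F [ 0.1 -0.1  0.2] M [-0.  -0.1  0. ]
go dx 1.7 dy 0.1 dz 93.2 roll -16.1
red 362 [548.3 -36.2  24. ] ang 84.1305886541576
green 504 [586.1 -52.4  20. ] ang 44.234760265609786
green 438 [500.6 -49.4  20. ] ang 132.44159966167385
red 543 [551.6 -44.6  24. ] ang 79.55648903777
green 312 [590.4 -58.1  20. ] ang 37.49729759685087
green 312 [504.3 -54.9  20. ] ang 133.44121549419748
corner 754 [580.  -74.2  40. ] ang 28.876225483322344
corner 817 [516.7 -66.8  40. ] ang 132.23240229507172
tray_blue 0.92 [473.8  85.2   7. ] 90.0
tray_blue 0.94 [480.2  80.4   7. ] 14.03624439239502
(array([476.3,  85.2,  11.6]), np.float64(5.8301076478241))
tray_yellow 0.56 [468.9 253.4   7. ] 90.0
tray_yellow 0.82 [471.8 249.7   7. ] 8.530765533447266
(array([469.9, 252.8,  10.6]), np.float64(2.4799229333676793))
```

Call:
send_rows(series=[[[1,1.5,0,0,-8],[1,1.5,0,50,-16],[1,1.5,0,100,-16],[1,1.5,0,140,-16],[1,1.5,0,170,-16],[1,1.5,0,194,-16],[1,1.5,0,194,-16],[1,1.5,0,194,-16],[0.3,1.5,0,194,-16],[0.3,1.5,0,194,-16]]], newtons=15)

```text
clock: 3.5
eef_pos: [507.7, -363.7, 21.1]
eef_rot: [3.141, 0.002, 2.048]
wrist_force: [0.3, -0.4, 0.1]
finger_gap: 81.3
```

Call:
send_rows(series=[[[0.3,0,0,0,0],[0.3,0,0,0,0],[0.3,0,0,0,0],[0.3,0,0,0,0],[0.3,0,0,0,0],[0.3,0,0,0,0]]])

```text
clock: 4.1
eef_pos: [507.2, -363.3, 19.5]
eef_rot: [3.141, 0.0, 2.049]
wrist_force: [0.5, 0.2, -0.2]
finger_gap: 40.1
```

```bash
python3 - <<'E'
from h import *
t=manip.camera("top")
cv2.imwrite("pics/c.png",cv2.resize(t["img"][190:250,380:450,::-1],None,fx=7,fy=7,interpolation=cv2.INTER_CUBIC))
move((507.3,-362.8,19),117.6)
E
```

```text
now [ 507.1 -363.2   19.4] yaw 117.4 gap 40.4 j6 -1.16 t 4.15 F [-0.1 -0.4 -0.8] M [ 0.03 -0.16 -0.03]
go dx 0.3 dy 0.3 dz 0.4 roll -0.2
```

Call:
send_rows(series=[[[0.3,4,0,-9,0],[0.3,10,0,-17,0],[0.3,17,0,-24,0],[0.3,24,0,-30,0],[0.3,32,0,-35,0],[0.3,40.5,0,-39,0],[0.3,49,0,-42,0],[0.3,59,0,-43.5,0],[0.3,68,0,-44,0],[0.3,78,0,-43.5,0]]], newtons=12)

```text
clock: 5.15
eef_pos: [470.9, -293.3, 62.9]
eef_rot: [3.142, 0.0, 2.049]
wrist_force: [0.1, -1.5, -4.0]
finger_gap: 40.0
```

Call:
send_rows(series=[[[0.3,9,0,1,0],[0.3,18,0,3,0],[0.3,18,0,5,0],[0.3,18,0,6.5,0],[0.3,18,0,7.5,0],[0.3,18,0,7.5,0]]])

```text
clock: 5.75
eef_pos: [463.4, -278.5, 57.0]
eef_rot: [3.141, 0.002, 2.049]
wrist_force: [-5.3, -0.9, 13.7]
finger_gap: 39.9
```

```bash
python3 - <<'E'
from h import *
t=manip.camera("top");s=manip.camera("side")
cr=lambda c,x,y:cv2.resize(c["img"][y:y+50,x:x+50,::-1],None,fx=8,fy=8,interpolation=cv2.INTER_CUBIC)
cv2.imwrite("pics/d.png",np.hstack([cr(t,385,190),cr(s,330,115)]))
move((507.3,-362.8,19),117.6)
E
```

```text
now [ 463.4 -278.5   57. ] yaw 117.4 gap 40.2 j6 -1.09 t 5.85 F [-4.   0.2 15.2] M [-0.09  0.81  0.01]
go dx -95.1 dy 0.2 dz 38.0 roll -0.2
```

View pics/d.png

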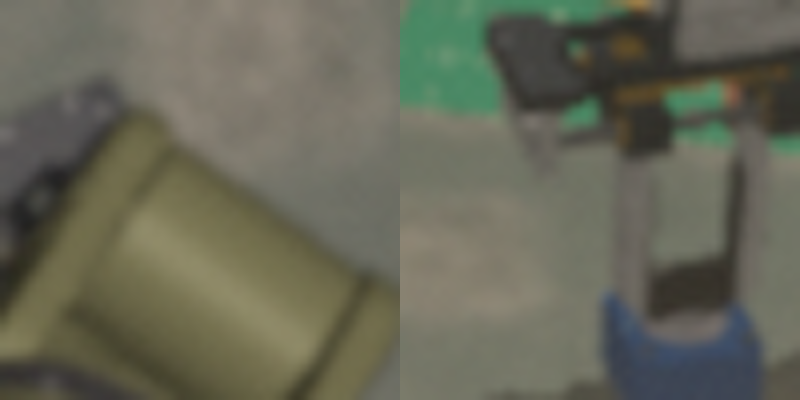

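The hub looks upright, with the knob still between the jaws. I'll let go, turn the gripper 90° and take the housing across its other sides, so that both axes are centred.

Call:
send_rows(series=[[[0.5,0,0,-1,0],[0.8,0,0,-1,0],[1,0,0,-1,0],[1,0,0,-1,0],[1,0,0,-1,0],[1,0,0,-5,8],[1,0,0,-5,16],[1,0,0,-5,25],[1,0,0,-5,33],[1,0,0,-5,42]]])

```text
clock: 6.85
eef_pos: [462.9, -278.0, 60.3]
eef_rot: [-3.141, -0.0, 1.317]
wrist_force: [-0.8, 0.2, -0.3]
finger_gap: 94.1
```

Call:
send_rows(series=[[[1,0,0,0,8],[1,0,0,0,16],[1,0,0,0,25],[1,0,0,0,33],[1,0,0,0,41],[1,0,0,0,48],[1,0,0,15,48],[1,0,0,30,48],[1,0,0,40,48],[1,0,0,42,48]]])

```text
clock: 7.85
eef_pos: [462.5, -277.7, 17.3]
eef_rot: [-3.14, 0.001, 0.485]
wrist_force: [-0.2, 0.1, 0.1]
finger_gap: 93.8
```

Call:
send_rows(series=[[[0.5,0,0,0,0],[0.5,0,0,0,0],[0.5,0,0,0,0],[0.5,0,0,0,0],[0.5,0,0,0,0],[0.5,0,0,0,0],[0.5,0,0,0,0],[0.5,0,0,0,0]]], newtons=30)

```text
clock: 8.65
eef_pos: [463.2, -278.2, 18.8]
eef_rot: [3.141, -0.0, 0.485]
wrist_force: [0.0, -0.2, 6.1]
finger_gap: 60.1
```

```bash
python3 - <<'E'
from h import *
move((542.3,-95,130),-6)
E
```

```text
now [ 463.2 -278.2   18.8] yaw 27.8 gap 60.1 j6 0.48 t 8.65 F [ 0.  -0.2  6.1] M [-0.08  0.01  0.05]
go dx 155.4 dy -125.2 dz -111.2 roll 33.8
```

Call:
send_rows(series=[[[0.5,0,0,-30,0],[0.5,0,0,-70,0],[0.5,35,-28,-100,8],[0.5,70,-56,-111,16],[0.5,105,-84,-111,25],[0.5,135,-109,-111,33.5],[0.5,155.5,-125,-111,33.5],[0.5,155.5,-125,-111,33.5],[0.5,155.5,-125,-111,33.5]]])

```text
clock: 9.55
eef_pos: [541.7, -94.4, 128.5]
eef_rot: [-3.141, 0.002, -0.098]
wrist_force: [0.2, 0.1, -5.2]
finger_gap: 59.5
```

Call:
send_rows(series=[[[0.5,0,0,20,0],[0.5,0,0,40,0],[0.5,0,0,55,0],[0.5,0,0,64,0],[0.5,0,0,64,0]]])

```text
clock: 10.05
eef_pos: [541.3, -95.5, 64.2]
eef_rot: [-3.141, 0.003, -0.101]
wrist_force: [0.4, -0.0, -5.6]
finger_gap: 59.8
```

```bash
python3 - <<'E'
from h import *
t=manip.camera("top");s=manip.camera("side")
cr=lambda c,x,y:cv2.resize(c["img"][y:y+50,x:x+50,::-1],None,fx=8,fy=8,interpolation=cv2.INTER_CUBIC)
cv2.imwrite("pics/e.png",np.hstack([cr(t,315,180),cr(s,308,150)]))
move((542.3,-95,50),-6)
E
```

```text
now [542.4 -95.4  65.9] yaw -5.7 gap 60.2 j6 1.43 t 10.15 F [-0.5 -0.1 -4.7] M [0.02 0.04 0.01]
go dx -0.1 dy -0.4 dz 15.9 roll 0.3
```

View pics/e.png

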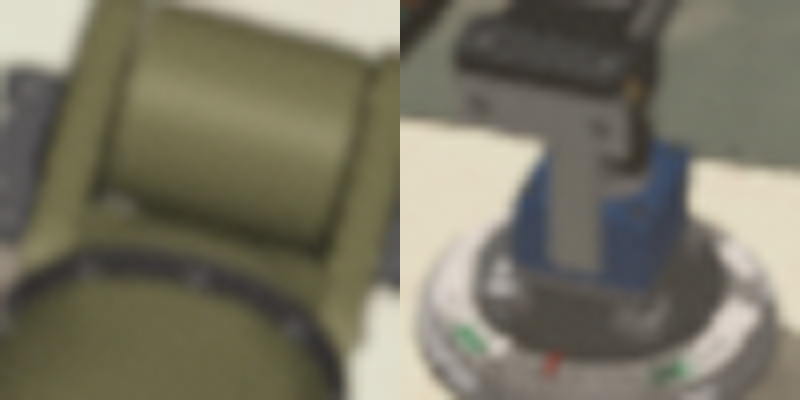

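Call:
send_rows(series=[[[0.5,0,0,5,0],[0.5,0,0,8,0],[0.5,0,0,10,0],[0.5,0,0,12,0],[0.5,0,0,12,0]]])

```text
clock: 10.65
eef_pos: [543.6, -95.6, 55.8]
eef_rot: [3.141, -0.004, -0.1]
wrist_force: [-3.6, -2.9, 16.3]
finger_gap: 59.9
```

Call:
send_rows(series=[[[0.5,0,0,1.5,0],[0.5,0,0,3,0],[0.5,0,0,4.5,0],[0.5,0,0,5,0],[0.5,0,0,5,0]]])

```text
clock: 11.15
eef_pos: [544.6, -96.4, 52.6]
eef_rot: [3.14, -0.007, -0.101]
wrist_force: [-8.0, -8.4, 32.9]
finger_gap: 61.3
```

```bash
python3 - <<'E'
from h import *
move((542.3,-95,49),-6)
E
```

```text
now [544.6 -96.4  52.6] yaw -5.8 gap 61.3 j6 1.43 t 11.15 F [-8.  -8.4 32.9] M [-0.5   1.38 -0.21]
go dx -2.4 dy -1.2 dz 3.6 roll 0.2
```

Call:
send_rows(series=[[[0.5,0,0,-4,0],[0.5,-1,1,-6,0],[0.5,-2,1.5,-6,0],[0.5,-2,1.5,-4,0],[0.5,-2,1.5,-2,0],[0.5,-2,1.5,-1,0],[0.5,-2,1.5,-1,0]]])

```text
clock: 11.85
eef_pos: [542.6, -96.4, 53.0]
eef_rot: [3.142, -0.007, -0.1]
wrist_force: [-1.8, -0.4, 28.6]
finger_gap: 60.4
```

```bash
python3 - <<'E'
from h import *
move((542.3,-95,49),-6)
E
```

```text
now [542.6 -96.4  53. ] yaw -5.7 gap 60.4 j6 1.43 t 11.85 F [-1.8 -0.4 28.6] M [1.13 0.32 0.09]
go dx -0.5 dy -1.4 dz 4.0 roll 0.3
```

Call:
send_rows(series=[[[0.5,0,0,-3,0],[0.5,0,1,-4,0],[0.5,0,2,-4,0],[0.5,0,2,-2,0],[0.5,0,2,-1,0],[0.5,0,2,0,0],[0.5,0,2,0,0]]])

```text
clock: 12.55
eef_pos: [542.3, -97.9, 51.3]
eef_rot: [-3.141, -0.006, -0.1]
wrist_force: [8.0, 3.7, 7.6]
finger_gap: 59.9
```

```bash
python3 - <<'E'
from h import *
s=manip.camera("side")
cv2.imwrite("pics/f.png",cv2.resize(s["img"][155:210,303:363,::-1],None,fx=12,fy=12,interpolation=cv2.INTER_CUBIC)[:600])
move((542.3,-95,49),-6)
E
```

```text
now [542.3 -97.9  51.3] yaw -5.7 gap 60.0 j6 1.42 t 12.6 F [8.7 4.1 7.8] M [ 0.73 -1.57 -0.19]
go dx -0.3 dy -2.9 dz 2.3 roll 0.3
```

View pics/f.png

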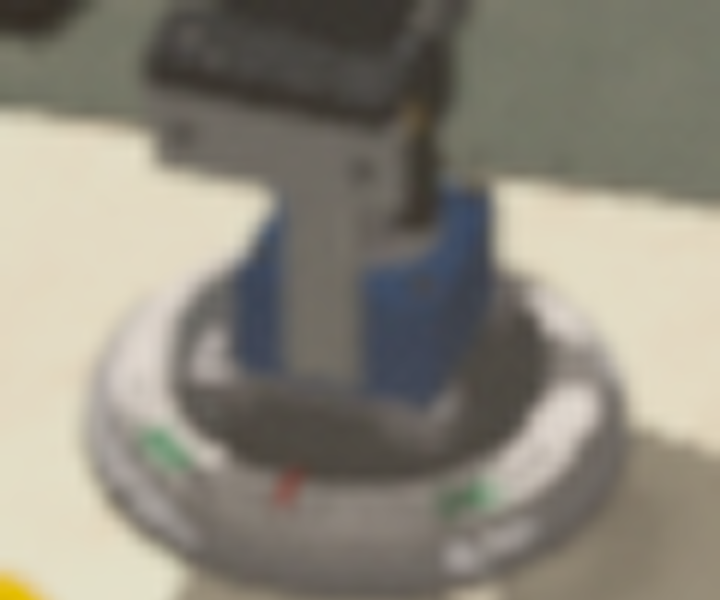

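Call:
send_rows(series=[[[0.5,0.5,0,0,0],[0.5,1,-0.5,1,0],[0.5,1,-0.5,2,0],[0.5,1,-0.5,3,0],[0.5,1,-0.5,3,0]]])

```text
clock: 13.1
eef_pos: [542.8, -97.4, 50.0]
eef_rot: [-3.141, -0.005, -0.099]
wrist_force: [-8.0, 6.7, 32.9]
finger_gap: 60.0
```

```bash
python3 - <<'E'
from h import *
move((542.3,-95,49),-6)
E
```

```text
now [542.8 -97.4  50. ] yaw -5.7 gap 60.0 j6 1.42 t 13.1 F [-8.   6.7 32.9] M [1.34 1.46 0.05]
go dx -0.7 dy -2.3 dz 1.0 roll 0.3
```

Call:
send_rows(series=[[[0.5,0,0,-1,0],[0.5,0,0,-2.5,0],[0.65,0,0,-2.5,0],[0.8,0,0,-2.5,0],[0.8,0,0,-2.5,0],[0.8,0,0,-2.5,0]]])

```text
clock: 13.7
eef_pos: [540.9, -97.8, 48.8]
eef_rot: [-3.142, 0.0, -0.1]
wrist_force: [0.1, -0.2, 0.5]
finger_gap: 74.8
```

Call:
send_rows(series=[[[1,0,0,-30,0],[1,0,0,-80,0],[1,0,0,-110,0],[1,-50,0,-110,0],[1,-100,0,-110,0],[1,-150,0,-110,0],[1,-200,0,-110,0],[1,-200,0,-110,0]]])

```text
clock: 14.5
eef_pos: [337.7, -77.0, 158.6]
eef_rot: [-3.142, 0.001, -0.1]
wrist_force: [0.1, -0.6, 1.3]
finger_gap: 93.7
```

```bash
python3 - <<'E'
from h import *
t=manip.camera("top");s=manip.camera("side")
cr=lambda c,x,y:cv2.resize(c["img"][y:y+50,x:x+50,::-1],None,fx=8,fy=8,interpolation=cv2.INTER_CUBIC)
cv2.imwrite("pics/g.png",np.hstack([cr(t,315,180),cr(s,308,160)]))
move((542.3,-95,49),-6)
# blue top face at z=74
x,y,w,h=315,180,50,50
for cam,(x,y) in ((t,(315,180)),(s,(308,155))):
  im=cv2.resize(cam["img"][y:y+50,x:x+50],None,fx=8,fy=8,interpolation=cv2.INTER_CUBIC).astype(int)
  m=((im[...,2]-im[...,0]>50)&(im[...,2]>(140 if cam is s else 0))).astype(np.uint8)
  q=cv2.convexHull(max(cv2.findContours(m,0,1)[0],key=cv2.contourArea)); r=cv2.minAreaRect(q); p=(np.array(r[0])+.5)/8-.5+[x,y]
  print(at(cam,*p,74),np.array(r[1])/8,r[2])
E
```

```text
now [342.1 -78.1 159.6] yaw -5.8 gap 94.0 j6 1.34 t 14.6 F [0.9 0.  1. ] M [0.06 0.01 0.02]
go dx 200.9 dy -3.2 dz 110.6 roll 0.2
[538.76165021 -93.94098982  74.        ] [18.40245438 18.52619743] 8.130102157592773
[538.86516425 -89.1714617   74.        ] [ 9.23234463 18.26127815] 86.11209106445312
```

View pics/g.png

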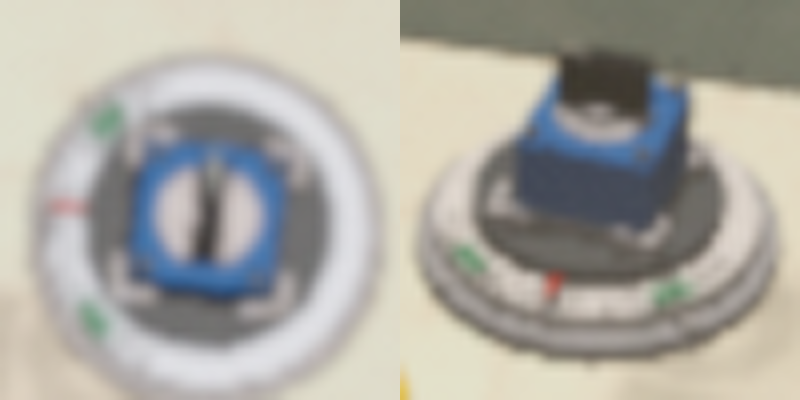

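```bash
python3 - <<'E'
from h import *
move((540.8,-96,115),-6)
E
```

```text
now [342.1 -78.1 159.6] yaw -5.8 gap 94.0 j6 1.34 t 14.6 F [0.9 0.  1. ] M [0.06 0.01 0.02]
go dx 199.5 dy -2.1 dz 44.6 roll 0.2
```

Call:
send_rows(series=[[[0.45,50,-0.5,0,0],[0.45,100,-1,0,0],[0.45,150,-1.5,0,0],[0.45,185,-2,0,0],[0.45,199.5,-2,0,0],[0.45,199.5,-2,15,0],[0.45,199.5,-2,35,0],[0.45,199.5,-2,55,0],[0.45,199.5,-2,68,0],[0.45,199.5,-2,72,0]]])

```text
clock: 15.6
eef_pos: [540.8, -95.6, 85.1]
eef_rot: [-3.141, 0.002, -0.1]
wrist_force: [-0.0, 0.5, 0.9]
finger_gap: 42.3
```

Call:
send_rows(series=[[[0.45,0,0,1.5,0],[0.45,0,0,3,0],[0.45,0,0,4.5,0],[0.45,0,0,6,0],[0.45,0,0,6,0]]])

```text
clock: 16.1
eef_pos: [541.1, -95.9, 82.2]
eef_rot: [3.141, -0.002, -0.1]
wrist_force: [-3.8, 0.6, 9.1]
finger_gap: 42.3
```

```bash
python3 - <<'E'
from h import *
move((540.8,-96,85),-6)
E
```

```text
now [541.1 -95.9  82.2] yaw -5.7 gap 42.3 j6 1.43 t 16.1 F [-3.8  0.6  9.1] M [0.18 0.64 0.03]
go dx -0.3 dy 0.1 dz -2.8 roll 0.3
```

The fingertips touched the housing top at TCP z = 82.2 mm, and 82 was expected, so the hub is seated. Now I'll grip the knob.

Call:
send_rows(series=[[[0.45,0,0,-2,0],[0.45,0,0,-5,0],[0.05,0,0,-5,0],[0.05,0,0,-5,0],[0.05,0,0,-5,0],[0.05,0,0,-5,0],[0.05,0,0,-5,0],[0.05,0,0,-5,0]]], newtons=40)

```text
clock: 16.9
eef_pos: [540.7, -96.1, 86.0]
eef_rot: [3.141, -0.0, -0.1]
wrist_force: [-1.2, -5.2, 0.3]
finger_gap: 18.9
```

```bash
python3 - <<'E'
from h import *
move((540.8,-96,85),-6)
E
```

```text
now [540.7 -96.1  86. ] yaw -5.7 gap 18.9 j6 1.43 t 16.9 F [-1.2 -5.2  0.3] M [-0.98  0.18 -0.03]
go dx 0.1 dy -0.1 dz 1.0 roll 0.3
```

Call:
send_rows(series=[[[0.05,0,0,0,-4],[0.05,0,0,0,-8],[0.05,0,0,0,-12],[0.05,0,0,0,-16],[0.05,0,0,0,-20],[0.05,0,0,0,-20]]])

```text
clock: 17.5
eef_pos: [540.9, -96.5, 86.2]
eef_rot: [3.14, -0.0, 0.251]
wrist_force: [-0.6, -7.2, 2.7]
finger_gap: 18.9
```

```bash
python3 - <<'E'
from h import *
move((540.8,-96,85),-6)
E
```

```text
now [540.9 -96.5  86.2] yaw 14.4 gap 18.9 j6 1.08 t 17.5 F [-0.6 -7.2  2.7] M [-1.6   0.01 -0.22]
go dx 0.0 dy -0.5 dz 1.2 roll 20.4
```

Call:
send_rows(series=[[[0.05,0,0,0,-4],[0.05,0,0,0,-8],[0.05,0,0,0,-12],[0.05,0,0,0,-16],[0.05,0,0,0,-20],[0.05,0,0,0,-20]]])

```text
clock: 18.1
eef_pos: [541.5, -97.1, 86.7]
eef_rot: [3.138, -0.001, 0.6]
wrist_force: [0.8, -11.3, 3.9]
finger_gap: 19.0
```

```bash
python3 - <<'E'
from h import *
move((540.8,-96,85),-6)
t=manip.camera("top");s=manip.camera("side")
cr=lambda c,x,y:cv2.resize(c["img"][y:y+50,x:x+50,::-1],None,fx=8,fy=8,interpolation=cv2.INTER_CUBIC)
cv2.imwrite("pics/i.png",np.hstack([cr(t,315,180),cr(s,308,160)]))
E
```

```text
now [541.5 -97.1  86.7] yaw 34.4 gap 19.0 j6 0.73 t 18.1 F [  0.8 -11.3   3.9] M [-2.42 -0.3  -0.29]
go dx 0.1 dy -1.3 dz 1.7 roll 40.4
```

View pics/i.png

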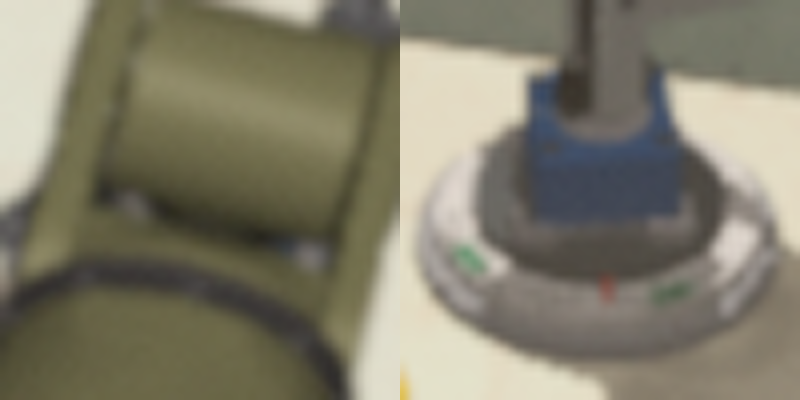

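```bash
cat >> h.py <<'E'
def pointer(cam,x,y,w,h,c=(542.3,-95)):
  im=cv2.resize(cam["img"][y:y+h,x:x+w],None,fx=8,fy=8,interpolation=cv2.INTER_CUBIC).astype(int)
  for nm,m,z,lo in (("red",im[...,0]-im[...,1]>25,24,30),("green",im[...,1]-im[...,0]>15,20,150)):
    n,l,st,ce=cv2.connectedComponentsWithStats(m.astype(np.uint8))
    for i in range(1,n):
      q=at(cam,*((ce[i]+.5)/8-.5+[x,y]),z); r=np.hypot(q[0]-c[0],q[1]-c[1])
      if st[i,4]>lo and r<80: print(nm,st[i,4],np.round(q),"ang %.1f r %.1f"%(np.degrees(np.arctan2(q[1]-c[1],q[0]-c[0])),r))
E
python3 - <<'E'
from h import *
s=manip.camera("side"); pointer(s,308,165,50,40)
E
```

```text
red 292 [530. -47.  24.] ang 104.8 r 49.8
green 441 [590. -58.  20.] ang 37.6 r 60.7
```

Call:
send_rows(series=[[[0.05,0,0,0,-4],[0.05,0,0,0,-8],[0.05,0,0,0,-12],[0.05,0,0,0,-16],[0.05,0,0,0,-20],[0.05,0,0,0,-23],[0.05,0,0,0,-23]]])

```text
clock: 18.95
eef_pos: [542.3, -97.3, 87.3]
eef_rot: [3.136, -0.0, 1.001]
wrist_force: [3.8, -12.1, 5.8]
finger_gap: 18.7
```

```bash
python3 - <<'E'
from h import *
move((540.8,-96,85),-6)
s=manip.camera("side"); pointer(s,308,165,50,40)
cv2.imwrite("pics/k.png",cv2.resize(s["img"][155:210,303:363,::-1],None,fx=10,fy=10,interpolation=cv2.INTER_CUBIC))
E
```

```text
now [542.3 -97.3  87.3] yaw 57.4 gap 18.7 j6 0.33 t 18.95 F [  3.8 -12.1   5.8] M [-2.46 -1.18 -0.21]
go dx 0.3 dy -2.0 dz 2.3 roll 63.4
red 293 [510. -57.  24.] ang 130.3 r 50.2
green 442 [590. -58.  20.] ang 37.6 r 60.7
```

View pics/k.png

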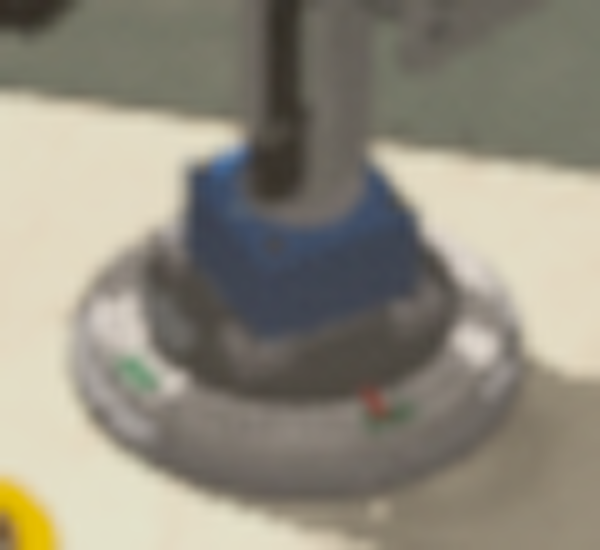

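Call:
send_rows(series=[[[0.05,0,0,0,5],[0.05,0,0,0,11],[0.05,0,0,0,17],[0.05,0,0,0,23],[0.05,0,0,0,29],[0.05,0,0,0,35],[0.05,0,0,0,41],[0.05,0,0,0,47],[0.05,0,0,0,53],[0.05,0,0,0,59]]])

```text
clock: 20.0
eef_pos: [541.2, -96.7, 86.6]
eef_rot: [3.14, -0.002, -0.034]
wrist_force: [-0.5, -9.4, 3.3]
finger_gap: 19.0
```

```bash
python3 - <<'E'
from h import *
move((541.5,-95.5,85),-53)
s=manip.camera("side"); pointer(s,308,165,50,40)
E
```

```text
now [541.2 -96.7  86.6] yaw -2.0 gap 19.0 j6 1.36 t 20.0 F [-0.5 -9.4  3.3] M [-1.65 -0.01  0.01]
go dx 0.2 dy -1.2 dz 1.6 roll 51.0
red 288 [510. -57.  24.] ang 130.3 r 50.2
green 449 [590. -58.  20.] ang 37.7 r 60.7
```

Call:
send_rows(series=[[[0.05,0,0,0,6],[0.05,0,0,0,12],[0.05,0,0,0,18],[0.05,0,0,0,24],[0.05,0,0,0,30],[0.05,0,0,0,36],[0.05,0,0,0,42],[0.05,0,0,0,48],[0.05,0,0,0,54],[0.05,0,0,0,54]]])

```text
clock: 21.05
eef_pos: [541.0, -96.1, 86.2]
eef_rot: [-3.141, -0.001, -0.974]
wrist_force: [1.2, -6.3, 1.7]
finger_gap: 19.1
```

```bash
python3 - <<'E'
from h import *
move((541.5,-95.5,85),-53)
s=manip.camera("side"); pointer(s,308,165,50,40)
E
```

```text
now [541.  -96.1  86.2] yaw -55.8 gap 19.1 j6 2.3 t 21.05 F [ 1.2 -6.3  1.7] M [-0.97 -0.21  0.11]
go dx -0.2 dy -0.7 dz 1.2 roll -2.8
red 293 [510. -57.  24.] ang 130.4 r 50.2
```

Call:
send_rows(series=[[[0.2,0,0,0,0],[0.4,0,0,0,0],[0.5,0,0,0,0],[0.5,0,0,-30,0],[0.6,0,0,-60,-8],[0.6,0,0,-70,-16],[0.6,-40,-30,-70,-24],[0.6,-80,-60,-70,-32],[0.6,-110,-90,-70,-40],[0.6,-140,-120,-70,-48]]])

```text
clock: 22.1
eef_pos: [560.7, 89.7, 155.9]
eef_rot: [-3.141, 0.0, -0.127]
wrist_force: [0.2, -0.6, -0.1]
finger_gap: 57.0
```

```bash
python3 - <<'E'
from h import *
move((541,-96,150),-56)
t=manip.camera("top");s=manip.camera("side"); pointer(s,308,165,50,40); print("top");pointer(t,315,180,50,50)
cr=lambda c,x,y:cv2.resize(c["img"][y:y+50,x:x+50,::-1],None,fx=8,fy=8,interpolation=cv2.INTER_CUBIC)
cv2.imwrite("pics/l.png",np.hstack([cr(t,315,180),cr(s,308,160)]))
E
```

```text
now [560.7  89.7 155.9] yaw -7.3 gap 57.0 j6 1.79 t 22.1 F [ 0.2 -0.6 -0.1] M [ 0.02 -0.02  0.01]
go dx 4.0 dy 186.7 dz 5.9 roll 48.7
red 508 [510. -57.  24.] ang 130.4 r 49.5
green 6419 [ 556. -156.   20.] ang -77.2 r 62.1
green 477 [590. -58.  20.] ang 37.7 r 60.7
top
red 240 [506. -48.  24.] ang 127.6 r 59.2
green 703 [586. -52.  20.] ang 44.3 r 61.1
green 11184 [544. -96.  20.] ang -26.4 r 1.6
green 292 [497. -52.  20.] ang 136.1 r 62.4
```

View pics/l.png

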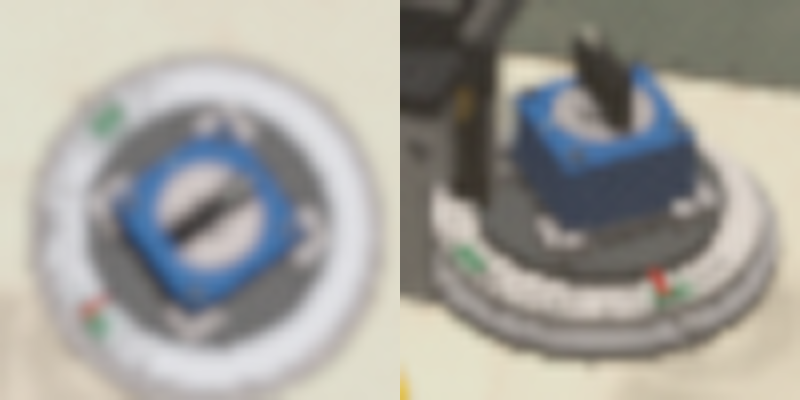

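The pointer is about 39° from zero, inside the green band, and it stayed there while the knob turned 113° loosely clockwise. The hub grips anticlockwise, so it goes in the yellow tray. The wing now lies at about -57°. I'll take the knob again and lift straight up.

Call:
send_rows(series=[[[0.6,0,40,0,8],[0.6,0,85,0,16],[0.6,1,130,0,24],[0.6,2,165,0,32],[0.6,4,188,0,40],[0.5,4,188,0,48.5],[0.5,4,188,0,48.5],[0.5,4,188,0,48.5]]])

```text
clock: 23.0
eef_pos: [539.5, -99.2, 155.8]
eef_rot: [3.142, 0.001, -0.976]
wrist_force: [0.0, 0.1, 0.2]
finger_gap: 46.9
```

```bash
python3 - <<'E'
from h import *
move((541,-97,86),-56.5)
E
```

```text
now [539.5 -99.2 155.8] yaw -55.9 gap 46.9 j6 2.3 t 23.0 F [0.  0.1 0.2] M [ 0.12 -0.03 -0.01]
go dx -1.0 dy -2.4 dz 69.8 roll 0.6
```

Call:
send_rows(series=[[[0.5,-1,-2.5,25,0],[0.5,-1,-2.5,50,0],[0.5,-1,-2.5,65,0],[0.5,-1,-2.5,71,0],[0.5,-1,-2.5,71,0],[0.05,-1,-2.5,71,0],[0.05,-1,-2.5,71,0],[0.05,-1,-2.5,71,0],[0.05,-1,-2.5,71,0],[0.05,-1,-2.5,71,0]]], newtons=30)

```text
clock: 24.0
eef_pos: [541.4, -97.2, 85.4]
eef_rot: [-3.141, -0.0, -0.981]
wrist_force: [-1.0, -0.5, 3.9]
finger_gap: 19.5
```

```bash
python3 - <<'E'
from h import *
move((541,-97,86),-56.5)
s=manip.camera("side"); pointer(s,308,165,50,40)
E
```

```text
now [541.4 -97.2  85.4] yaw -56.2 gap 19.5 j6 2.31 t 24.0 F [-1.  -0.5  3.9] M [ 0.12  0.18 -0.03]
go dx -0.4 dy 0.2 dz -0.6 roll 0.3
red 295 [510. -57.  24.] ang 130.4 r 50.3
```

Call:
send_rows(series=[[[0.05,0,0,0,0],[0.05,0,0,0,0],[0.05,0,0,0,0],[0.05,0,0,0,0]]])

```text
clock: 24.45
eef_pos: [541.5, -97.2, 85.4]
eef_rot: [-3.141, -0.001, -0.981]
wrist_force: [-0.8, 0.1, 6.1]
finger_gap: 19.9
```

Call:
send_rows(series=[[[0.05,0,0,-4,0],[0.05,0,0,-8,0],[0.05,0,0,-12,0],[0.05,0,0,-16,0],[0.05,0,0,-20,0]]])

```text
clock: 24.95
eef_pos: [541.2, -97.1, 105.2]
eef_rot: [3.142, 0.0, -0.981]
wrist_force: [0.8, 0.2, -5.4]
finger_gap: 19.8
```

```bash
python3 - <<'E'
from h import *
move((470,252.5,160),24)
s=manip.camera("side"); pointer(s,308,165,50,40)
E
```

```text
now [541.2 -97.1 105.2] yaw -56.2 gap 19.8 j6 2.31 t 24.95 F [ 0.8  0.2 -5.4] M [0.08 0.02 0.03]
go dx -330.1 dy -135.2 dz -54.8 roll -80.2
red 298 [510. -57.  24.] ang 130.4 r 50.1
```

Call:
send_rows(series=[[[0.05,0,0,-25,0],[0.05,0,0,-50,-4],[0.05,-25,-10,-55,-12],[0.05,-60,-25,-55,-20],[0.05,-100,-41,-55,-28],[0.05,-140,-57,-55,-36],[0.05,-180,-74,-55,-44],[0.05,-220,-90,-55,-52],[0.05,-260,-106,-55,-60],[0.05,-295,-121,-55,-68]]])

```text
clock: 26.0
eef_pos: [477.0, 217.2, 160.1]
eef_rot: [-3.141, -0.0, 0.212]
wrist_force: [0.2, -0.0, -5.1]
finger_gap: 19.3
```

```bash
python3 - <<'E'
from h import *
move((470,252.5,75),24)
t=manip.camera("top")
E
```

```text
now [477.  217.2 160.1] yaw 12.1 gap 19.3 j6 1.72 t 26.0 F [ 0.2 -0.  -5.1] M [ 0.04 -0.08  0.03]
go dx 0.6 dy -35.9 dz 85.1 roll -11.9
```

Call:
send_rows(series=[[[0.05,0.5,-20,0,6],[0.05,0.5,-36,0,12],[0.05,0.5,-36,20,16],[0.05,0.5,-36,45,16],[0.05,0.5,-36,65,16],[0.05,0.5,-36,80,16],[0.05,0.5,-36,88,16],[0.05,0.5,-36,94,16],[0.05,0.5,-36,98,16],[0.05,0.5,-36,98,16]]])

```text
clock: 27.05
eef_pos: [471.0, 250.7, 62.1]
eef_rot: [-3.141, -0.0, -0.074]
wrist_force: [0.1, 0.5, -5.0]
finger_gap: 19.2
```

Call:
send_rows(series=[[[0.05,0,0,1,0],[0.05,0,0,2,0],[0.05,0,0,3,0],[0.05,0,0,3,0]]])

```text
clock: 27.45
eef_pos: [472.1, 251.4, 60.3]
eef_rot: [-3.139, -0.003, -0.074]
wrist_force: [2.1, 4.5, 6.0]
finger_gap: 19.4
```

```bash
python3 - <<'E'
from h import *
move((470,252.5,59.4),-4)
s=manip.camera("side")
cv2.imwrite("pics/m.png",cv2.resize(s["img"][225:295,290:370,::-1],None,fx=8,fy=8,interpolation=cv2.INTER_CUBIC))
E
```

```text
now [472.1 251.4  60.3] yaw -4.2 gap 19.4 j6 2.06 t 27.45 F [2.1 4.5 6. ] M [ 0.71 -0.45  0.04]
go dx -2.1 dy -0.9 dz 0.9 roll -0.2
```

View pics/m.png

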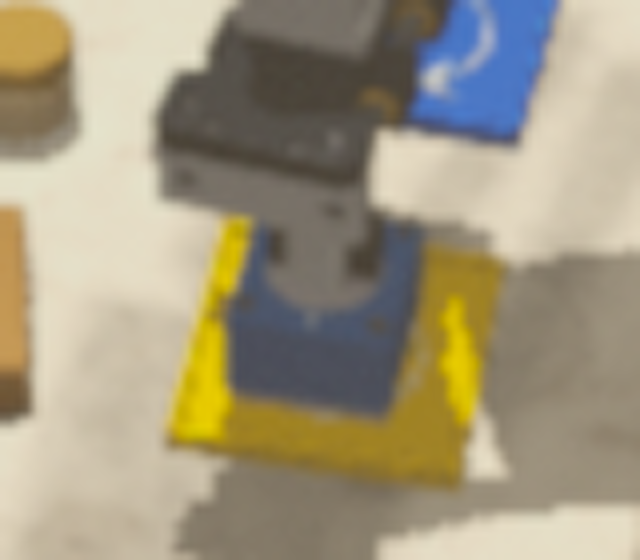

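Call:
send_rows(series=[[[0.1,0,0,-0.5,0],[0.3,0,0,-0.5,0],[0.5,0,0,-0.5,0],[0.5,0,0,-0.5,0],[0.5,0,0,-30,0],[0.5,0,0,-70,0],[0.5,0,0,-110,0],[0.5,-50,0,-110,0],[0.5,-100,0,-110,0],[0.5,-150,0,-110,0]]])

```text
clock: 28.5
eef_pos: [319.4, 261.2, 168.6]
eef_rot: [3.141, 0.0, -0.074]
wrist_force: [-0.3, 0.6, 0.9]
finger_gap: 46.9
```

```bash
python3 - <<'E'
from h import *
move((470,252.5,59.4),-4)
s=manip.camera("side");t=manip.camera("top");pointer(t,315,180,50,50);pointer(s,308,165,50,40)
for n in ("jar_gold","orange_tub","tape"):
  for c in (s,t):
    for q in manip.find_in(n,c)[:1]: print(n,round(q["conf"],2),np.round(q["rect"]))
cr=lambda c,x,y,w,h,k=5:cv2.resize(c["img"][y:y+h,x:x+w,::-1],None,fx=k,fy=k,interpolation=cv2.INTER_CUBIC)
cv2.imwrite("pics/n.png",np.vstack([cr(t,205,165,160,70),np.hstack([cr(s,295,165,80,45),cr(s,295,240,80,45)])]))
E
```

```text
now [319.4 261.2 168.6] yaw -4.3 gap 46.9 j6 2.24 t 28.5 F [-0.3  0.6  0.9] M [0.02 0.02 0.01]
go dx 150.8 dy -2.5 dz 109.2 roll -0.3
red 235 [506. -48.  24.] ang 127.7 r 59.3
green 713 [586. -52.  20.] ang 44.2 r 61.1
green 289 [497. -52.  20.] ang 136.2 r 62.3
red 505 [510. -57.  24.] ang 130.4 r 49.6
green 441 [590. -58.  20.] ang 37.6 r 60.7
jar_gold 0.77 [286. 223.  13.  19.]
jar_gold 0.54 [259. 180.  12.  17.]
orange_tub 0.77 [260. 268.  26.  36.]
orange_tub 0.62 [185. 178.  26.  19.]
tape 0.59 [286. 203.  23.  19.]
tape 0.75 [292. 173.  18.  20.]
```

View pics/n.png

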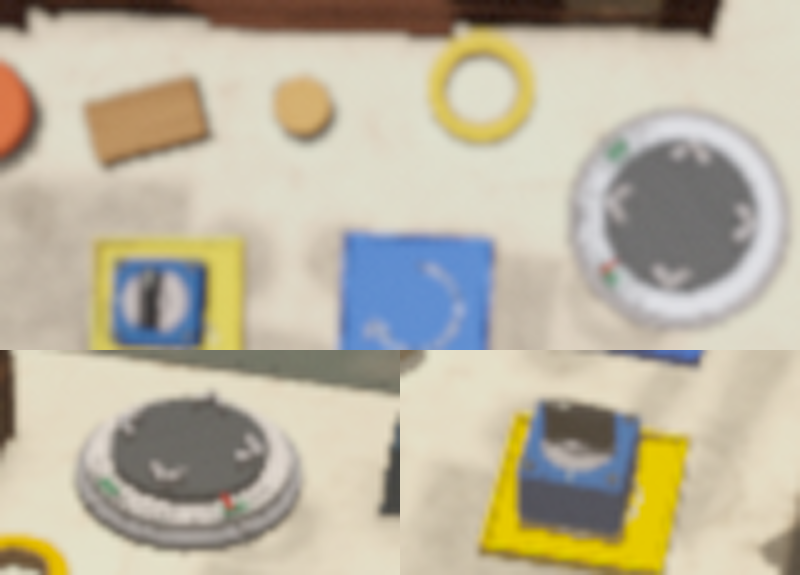

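```bash
python3 -c "
from cell import manip
print(manip.sign_off())"
```

```text
the job is handed in; nothing more can be done
None
```

The job is handed in, about 28.5 s into the 67 s limit. The hub grips anticlockwise and now stands upright in the yellow tray, with the gripper clear of it.

- **Standing it up:** I tipped the hub upright by its knob and carried it by the housing. It caught on the nest's corner angles on the first tries and went in after small sideways corrections. A touch on the housing top (TCP at 82.2 mm, 82 expected) confirmed it was seated.
- **Ratchet test:** Turning the knob anticlockwise dragged the nest round. Turning it about 113° clockwise ran loose and left the pointer where it was.
- **Pointer:** It stands about 39° from zero (band 34–52°), toward the band's lower edge with about 4° to spare. It did not move during the lift-out.
- **Bystanders:** The jar, tub and tape were found within a few pixels of where they started, and the picture shows no disturbance.

**Disagreements:** The finger gap on the 12 mm wing read about 19 mm, which I did not explain. The hold was still firm: the wing followed the turn and carried the hub's weight. The top and side cameras differed by about 2–3 mm on the tester's centre.

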